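# Unlock the alloy box with the key that fits

### The job

Unlock the grey alloy box: take from the wooden rack the key that fits its cam lock (the one whose bit is wide enough to work the pins), lower it into the lock, turn it clockwise until the red cam tongue has swung at least 45 degrees, well clear of its keeper, then draw the key out and set it aside in the black bowl. The key that does not fit must be in its own rack pocket at the end, and the bowl must stay upright.

Things in the scene. Friction and masses are not known exactly. Their poses are not given: they have to be found in the camera images.
- blue_key_bow (a point): Blue-headed key, upright in a rack pocket, 27 mm deep. Point: centre of its head, a plate 38 mm along the key's x, 12 thick along y, 34 tall; pinch across the 12 mm from above. z is up. 46 to 42 mm below the point a round flange, 40 mm wide, rests on the rack; at the foot a flat bit, 40 mm along x, 8 along y, 12 tall, its lower end 73 mm below the point. 60 g.
- yellow_key_bow (a point): Yellow-headed key: same shape, point and axes as the blue one, but its bit is only 18 mm wide along x, so that it enters the lock but spins idly between the pins. Upright in the rack's other pocket, 80 mm from the blue key.
- keyway (a point): Cam lock on a grey box (130x120 mm, 50 tall). Point: centre of the brass plug's top, on its vertical axis. Round steel collar, 56 mm inside, 68 outside, rim 16 mm above the point. Four pins, 7 mm thick, 14 tall, stand 18 mm from the axis, 48 degrees to either side of +x and -x. A key's bit goes down along the plug's x (within 15 degrees, 5 mm) to 2-6 mm above the point. Turns with the plug.
- cam (a joint): Turn of the plug and its red tongue (reaches 60 mm from the axis, above the lid), rad: 0 locked, tongue under the keeper; grows clockwise seen from above; stop at 1.2. The latch is free from 0.7. A 40 mm bit has about 0.4 rad of play before it meets the pins: turn the key about 1.4 rad in all. Light friction (0.05 N m) holds the plug where it is left.
- bowl_rim (a point): Black mixing bowl, loose on the bench. Point: centre of its open mouth, 104 mm across, 65 mm above the bench; inner floor 57 mm below the point. A key lowered foot first over the centre and let go leans on the rim.
Mind the look-alikes: they are no part of the job. What is shaped like the part that bears blue_key_bow but pink is not meant.

How it is judged:
By the outcome, as a careful person would: the job done as asked, in the order asked, and still so for the second after the job is handed in, with the robot touching nothing.
It also fails if it takes over 51 s, if anything falls off the work surface, if the arm or the gripper's body presses on something with over 40 N, if the wrist force passes 120 N, or if a joint passes its speed limit or range.

### The arm

A 7-joint arm with a two-finger parallel gripper is mounted at the origin on a cart in front of the work surface, level with it; the furniture and walls round the work are solid. World frame = base frame: x ahead of the robot, y to its left, z up, the work surface at z = 0. Lengths are in mm, angles in rad, forces in N, time in s.
With the tool pointing down it reaches from about 425 to 925 mm from the base axis. Payload 6.8 kg.
Tool frame: the origin (TCP) lies midway between the tips of the shut fingers; the grasp point (between the pads) lies pinch_z behind it (pinch_z is the distance from the TCP to the grasp point, in mm); z points along the fingers, y is the direction in which the jaws open and shut (so a half turn about z gives the same grasp; the last joint's range is limited). The gripper opens to 88 mm and grips with 3 to 60 N. Pads are 20 mm wide; open, the fingers measure 115 mm over their backs; the gripper's body (75 mm by 178 mm) begins 61 mm behind the grasp point.
Start: joints at [1.003, 0.477, 0.022, 1.555, -0.011, 1.109, -0.083], TCP at [299.555, -604.908, 222.664] pointing down, gripper open.
Joint ranges: [-2.96, 2.96], [-0.34, 2.1], [-1.41, 1.46], [0.24, 2.44], [-1.37, 4.51], [0.17, 1.92], [-2.96, 2.96]. Speed limits (rad/s): [2.39, 2.39, 3.14, 3.14, 3.14, 3.14, 3.14].

### API

Orientations are given as a unit quaternion [x, y, z, w].
In Python, from rig import get_state, grab_frame, hand_in, pinch_z gives the robot as it stands.
- The arm moves only by the tool jog_arm, never from a script. Its argument "series" is a list of rows, each an object of numbers: "x", "y", "z": the shift along the world's x, y, z in m; "rx", "ry", "rz": the turn, a rotation vector about the world's x, y, z in rad. A call has 1 to 8 rows; each row is the pose to reach, as a shift and turn from the pose measured when the call began; what a row does not reach only later rows make up. A row lasts 1/12 s, in which the tool goes at most 41.7 mm and 7.16 degrees, less where a joint would pass 70% of its speed; a pose out of reach is approached as far as the arm can. A call with a gripper value outside its range is refused whole. "hand" is the gripper command: -1 is shut, 1 is fully open, values between are in proportion, set as the call begins (left out, the last holds). The fingers move at their own pace and stop on an object; "newtons" is the grip in N (left out, the last holds). Time passes only in rows, so rows that repeat a pose let the fingers close. It gives the time, the measured TCP pose, the force and the opening at its end, in the units of the state.
- get_state(): the state, without advancing time (a new reading comes with each control period).
- grab_frame(name): name is "scene" or "top" or "wrist"; returns a dict with "color" (420x560x3 uint8, red, green, blue), "intrinsics" (3x3 intrinsics, pixels), "k1" (the pictures are not rectified: a ray, as slopes to the right and down, at radius r is drawn at 1 + k1 r^2 times it, then the intrinsics apply), "extrinsics" (4x4, takes a point from camera to world coordinates). Camera axes: x right, y down, z forward; pixel columns grow to the right and rows downward; lengths in mm; the calibration is good to about 2 mm. A picture is of the moment at which its call begins. There is no depth.
- hand_in(): hands the job in, once; it reports no verdict.
The state is a dict: "time": time; "joints": joint angles; "qvel": joint speeds; "joint_efforts": joint torques, N m; "tool_pos": TCP position; "ee_rot": TCP orientation; "contact_force": force on the tool from outside, world axes, zero at the start; "torque": the same for the moment, N m; "width": finger opening in mm.
Only numpy, scipy, OpenCV 4.12 (cv2) and the standard library are available. Lean on these libraries where they do the work, as an engineer would, in place of code of your own. Each camera call takes 0.05 s, during which the arm holds its last target.

## Working session

There is one attempt and no reset: what is moved stays moved. The work goes in short steps, Python scripts to look and compute and a tool call to move; the robot and the scene stay as the last step left them, time stands still between calls to the robot, and variables do not carry over. Pictures are saved under pics/ and viewed, and the job is handed in when it is done.

Besides the shell and the picture viewer there is one more tool, called after "Request:" by a JSON object that holds its "api" and its "payload", one argument or row to a line. jog_arm: Moves the arm, as the interface text tells. Its arguments: {"type":"object","properties":{"series":{"type":"array","items":{"type":"object","properties":{"x":{"type":"number"},"y":{"type":"number"},"z":{"type":"number"},"rx":{"type":"number"},"ry":{"type":"number"},"rz":{"type":"number"}}}},"hand":{"type":"number"},"newtons":{"type":"number"}},"required":["series"]}

```bash
ls; mkdir -p pics; python3 - <<'E'
from rig import get_state, grab_frame, pinch_z
import cv2
print(get_state(), pinch_z)
for n in ["scene","top","wrist"]:
    f=grab_frame(n); cv2.imwrite(f"pics/{n}0.png",f["color"][:,:,::-1]); print(n,f["intrinsics"],f["k1"],f["extrinsics"])
E
```

```text
pics
{'time': 0.0, 'joints': array([ 1.00289109,  0.47776517,  0.02234246,  1.55636651, -0.01149572,
        1.10927294, -0.08308097]), 'qvel': array([-0.00150092,  0.00067681, -0.00053722,  0.00162177,  0.00093347,
       -0.00111581, -0.00091549]), 'joint_efforts': array([ 2.44317116e-04, -5.82842410e+01,  1.53501414e+00, -2.72604167e+01,
       -5.42991597e-02,  1.68252632e-02,  1.76441354e-04]), 'tool_pos': array([ 299.29036133, -604.40612076,  221.74104953]), 'ee_rot': array([ 9.73683575e-01,  2.27902580e-01, -2.53506530e-04, -8.02796410e-04]), 'contact_force': array([-0.23896679,  0.39392578,  0.62754095]), 'torque': array([-0.03723275, -0.03228295, -0.00495875]), 'width': 87.97232723634674} 18.700000000000003
scene [[488.8010053    0.         282.29963988]
 [  0.         488.8010053  203.39704418]
 [  0.           0.           1.        ]] -0.16321381822006206 [[-6.98829296e-01 -3.59953141e-01  6.18119204e-01 -2.64994400e+02]
 [-7.15124789e-01  3.33103336e-01 -6.14523151e-01  6.95411025e+02]
 [ 1.53019697e-02 -8.71479147e-01 -4.90193784e-01  6.70601064e+02]
 [ 0.00000000e+00  
[... 193 characters left out ...]
0503802 [[ 1.45337263e-02 -9.75709924e-01  2.18583884e-01  2.05795135e+02]
 [-9.99891275e-01 -1.36374073e-02  5.60879627e-03 -5.58768834e+00]
 [-2.49164072e-03 -2.18641636e-01 -9.75802043e-01  1.26586778e+03]
 [ 0.00000000e+00  0.00000000e+00  0.00000000e+00  1.00000000e+00]]
wrist [[349.5607036    0.         283.51417944]
 [  0.         349.5607036  213.69452159]
 [  0.           0.           1.        ]] -0.040322482120753636 [[ 4.43663949e-01 -8.59118040e-01 -2.55104869e-01  3.69773053e+02]
 [-8.96190997e-01 -4.25943630e-01 -1.24152006e-01 -5.70751920e+02]
 [-1.99906562e-03  2.83704456e-01 -9.58909686e-01  3.83214060e+02]
 [ 0.00000000e+00  0.00000000e+00  0.00000000e+00  1.00000000e+00]]
```

View pics/scene0.png

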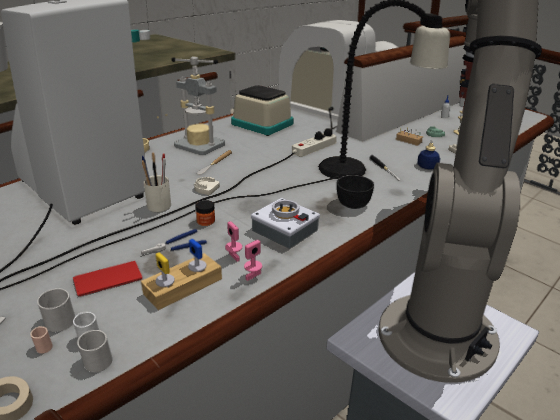

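View pics/top0.png

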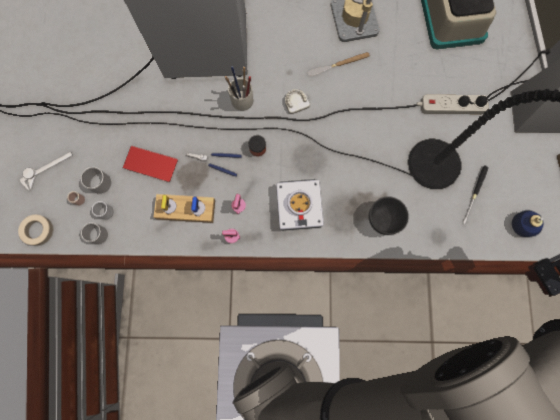

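View pics/wrist0.png

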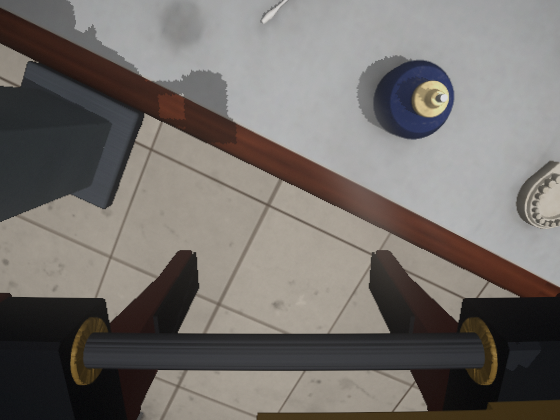

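The scene picture shows the rack with blue and yellow keys near (180,275), pink look-alikes at (235,240) and (252,260), the box at (285,220) and the bowl at (355,192). The top picture shows the blue key at about (196,204), yellow (166,204), lock (300,203) and bowl (388,216). Next I'll enlarge these areas.

```bash
cat > h.py <<'E'
import numpy as np, cv2
def ray(f,u,v):
    K=f["intrinsics"];k1=f["k1"];T=f["extrinsics"]
    p=cv2.undistortPoints(np.array([[[u,v]]],float),K,np.array([k1,0,0,0,0.]))[0,0]
    d=T[:3,:3]@np.array([p[0],p[1],1]);return T[:3,3],d/np.linalg.norm(d)
def tri(obs):
    A=np.zeros((3,3));b=np.zeros(3);R=[]
    for f,u,v in obs:
        o,d=ray(f,u,v);P=np.eye(3)-np.outer(d,d);A+=P;b+=P@o;R.append((o,P))
    x=np.linalg.solve(A,b);return x,[float(np.linalg.norm(P@(x-o))) for o,P in R]
def onz(f,u,v,z):
    o,d=ray(f,u,v);return o+d*(z-o[2])/d[2]
def proj(f,X):
    T=np.linalg.inv(f["extrinsics"]);c=T[:3,:3]@np.asarray(X,float)+T[:3,3]
    p=cv2.projectPoints(c[None],np.zeros(3),np.zeros(3),f["intrinsics"],np.array([f["k1"],0,0,0,0.]))[0][0,0];return p
def crop(img,x0,y0,w,h,s,name):
    c=cv2.resize(img[y0:y0+h,x0:x0+w,::-1],None,fx=s,fy=s,interpolation=cv2.INTER_CUBIC)
    for i in range(0,w,10):
        cv2.line(c,(i*s,0),(i*s,6),(0,255,0),1)
        if i%20==0: cv2.putText(c,str(x0+i),(i*s,16),0,.4,(0,255,0),1)
    for i in range(0,h,10):
        cv2.line(c,(0,i*s),(6,i*s),(0,255,0),1)
        if i%20==0: cv2.putText(c,str(y0+i),(8,i*s+4),0,.4,(0,255,0),1)
    cv2.imwrite("pics/"+name,c)
E
python3 - <<'E'
from h import *; from rig import grab_frame
import pickle
s=grab_frame("scene");t=grab_frame("top")
pickle.dump((s,t),open("f0.pkl","wb"))
crop(s["color"],135,225,130,90,6,"s_keys.png")
crop(s["color"],240,165,140,90,5,"s_box.png")
crop(t["color"],145,180,110,70,7,"t_keys.png")
crop(t["color"],265,170,150,80,5,"t_box.png")
E
```

```text
(no output)
```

View pics/s_keys.png

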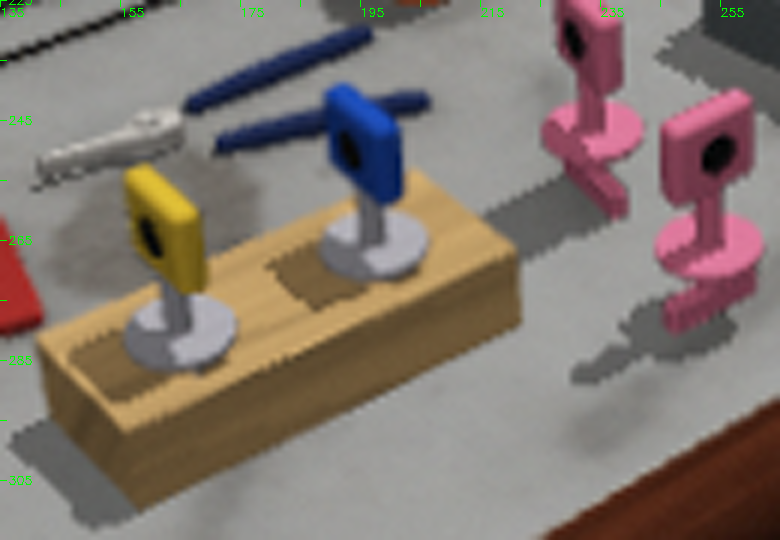

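View pics/s_box.png

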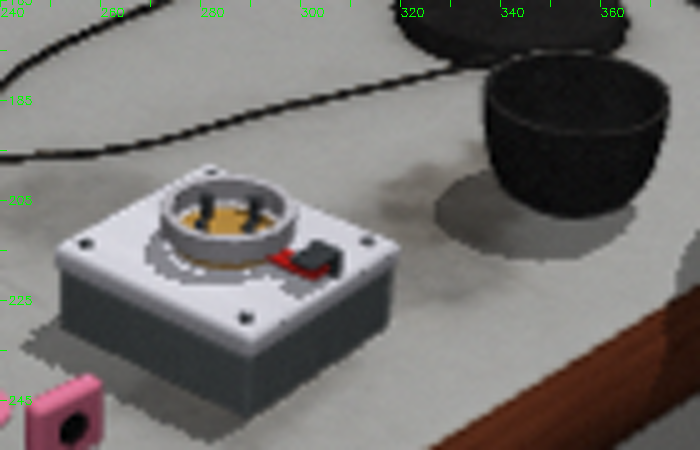

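View pics/t_keys.png

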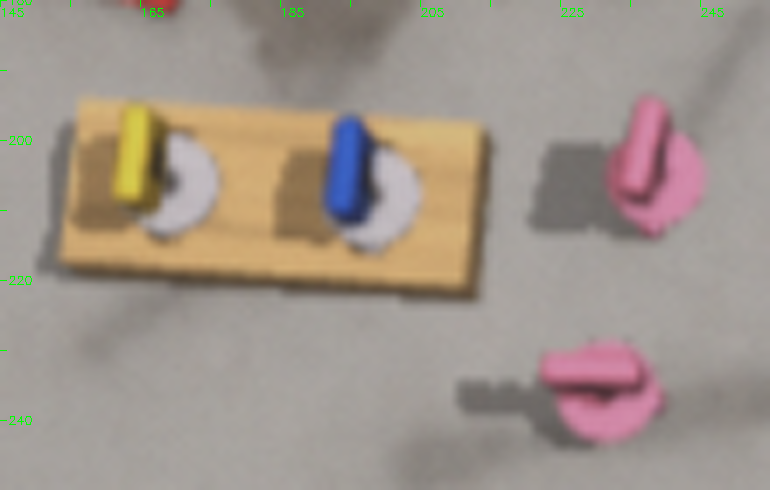

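View pics/t_box.png

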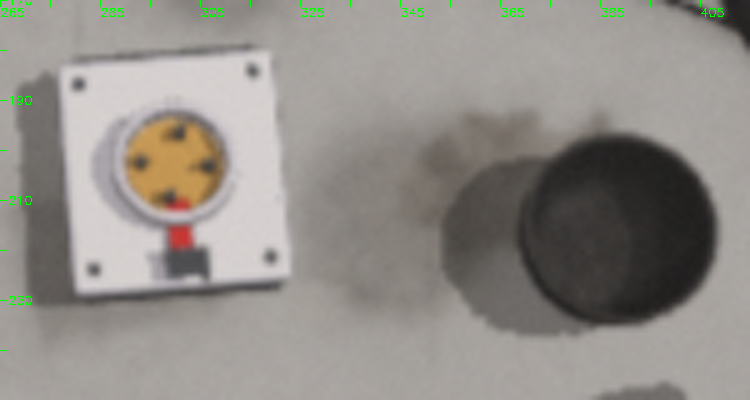

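The scene crop shows the blue head centred near (195.8,248.8), its flange at (197,265.5), and the yellow head at (162,263). The top crop shows the blue head at (194.6,204), the flange at (198,208), the pins at (298.6,196.5), (304.5,203), (297,209) and (291,202.5), and the tongue pointing toward -x.

```bash
python3 - <<'E'
from h import *; import pickle
s,t=pickle.load(open("f0.pkl","rb")); np.set_printoptions(precision=1,suppress=True)
print("blue bow",tri([(s,195.8,248.8),(t,194.6,203.9)]))
print("blue flange",tri([(s,197.4,265.5),(t,197.8,208)]))
print("yel bow",tri([(s,162.3,263.0),(t,164,202.0)]))
print("yel flange",tri([(s,165,280),(t,168.6,206.5)]))
print("collar rim",tri([(s,278.3,206.5),(t,298.8,202.8)]))
print("bowl",tri([(s,355,184),(t,388.4,215.8)]))
p=[onz(t,145+x/7,180+y/7,95)for x,y in((350,118),(342,222))];print("bow line",p)
p=[onz(t,145+x/7,180+y/7,45)for x,y in((78,98),(488,122),(470,288),(62,262))];print("rack",np.array(p))
p=[onz(t,265+x/5,170+y/5,50)for x,y in((62,68),(268,50),(288,278),(78,292))];print("box",np.array(p))
p=[onz(t,265+x/5,170+y/5,80)for x,y in((178,132),(207,166),(168,196),(140,162))];print("pins",np.array(p))
E
```

```text
blue bow (array([464.6, 227.5,  80.5]), [1.161790121984368, 1.1617901219843167])
blue flange (array([463.3, 227.2,  36.9]), [0.3094223499902275, 0.3094223499901422])
yel bow (array([468.2, 308.8,  81.6]), [1.4140828772050826, 1.4140828772049192])
yel flange (array([466.2, 307.8,  38.1]), [0.14676817370610926, 0.14676817370609824])
collar rim (array([481.4, -44.5,  68.9]), [8.372648476619043, 8.372648476619057])
bowl (array([ 444.1, -291.1,   62. ]), [0.13459056319259594, 0.13459056319261667])
bow line [array([481.3, 225.5,  95. ]), array([441.2, 226.3,  95. ])]
rack [[499.7 342.9  45. ]
 [492.2 180.9  45. ]
 [425.8 184.9  45. ]
 [433.9 344.3  45. ]]
box [[ 532.7    8.8   50. ]
 [ 544.6 -105.    50. ]
 [ 416.8 -115.3   50. ]
 [ 407.6   -1.8   50. ]]
pins [[490.  -54.2  80. ]
 [471.6 -69.8  80. ]
 [454.9 -49.1  80. ]
 [473.3 -34.   80. ]]
```

Request:
{"api": "jog_arm", "payload": {
  "series": [
    {"x": 0.02, "y": 0.035, "z": 0.01, "rz": -0.1},
    {"x": 0.04, "y": 0.07, "z": 0.02, "rz": -0.2},
    {"x": 0.06, "y": 0.105, "z": 0.03, "rz": -0.3},
    {"x": 0.075, "y": 0.14, "z": 0.035, "rz": -0.4},
    {"x": 0.09, "y": 0.178, "z": 0.04, "rz": -0.49},
    {"x": 0.1, "y": 0.218, "z": 0.04, "rz": -0.49},
    {"x": 0.11, "y": 0.258, "z": 0.04, "rz": -0.49},
    {"x": 0.12, "y": 0.298, "z": 0.04, "rz": -0.49}
  ],
  "hand": 0.1,
  "newtons": 30
}}

```text
$.series[0]: bad value
```

Request:
{"api": "jog_arm", "payload": {
  "series": [
    {"x": 0.005, "y": 0.04},
    {"x": 0.01, "y": 0.08},
    {"x": 0.015, "y": 0.12},
    {"x": 0.02, "y": 0.16},
    {"x": 0.025, "y": 0.2},
    {"x": 0.03, "y": 0.24},
    {"x": 0.03, "y": 0.265},
    {"x": 0.03, "y": 0.265}
  ]
}}

```text
$.series[0]: bad value
```

```bash
python3 - <<'E'
from h import *; from rig import grab_frame,get_state
import pickle
s=get_state();print(s["time"],s["tool_pos"],s["ee_rot"],s["joints"])
w=grab_frame("wrist");pickle.dump(w,open("w1.pkl","wb"));cv2.imwrite("pics/w1.png",w["color"][:,:,::-1]);
print(proj(w,[472,-52,66]))
E
```

```text
0.25 [ 299.46215067 -604.65064818  222.21789417] [ 9.73683939e-01  2.27902211e-01 -1.13682236e-04 -3.96141366e-04] [ 1.00288198  0.47738554  0.02232323  1.55583952 -0.01148973  1.10931929
 -0.08311615]
[-199.54962617 -245.71728837]
```

View pics/w1.png

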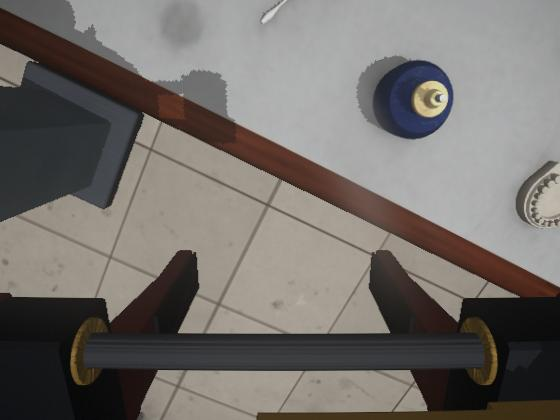

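The wrist view hasn't changed because the calls were refused. A row probably needs all six numbers.

Request:
{"api": "jog_arm", "payload": {
  "series": [
    {"x": 0.02, "y": 0.035, "z": 0.01, "rx": 0, "ry": 0, "rz": -0.1},
    {"x": 0.04, "y": 0.07, "z": 0.02, "rx": 0, "ry": 0, "rz": -0.2},
    {"x": 0.06, "y": 0.105, "z": 0.03, "rx": 0, "ry": 0, "rz": -0.3},
    {"x": 0.075, "y": 0.14, "z": 0.035, "rx": 0, "ry": 0, "rz": -0.4},
    {"x": 0.09, "y": 0.178, "z": 0.04, "rx": 0, "ry": 0, "rz": -0.49},
    {"x": 0.1, "y": 0.218, "z": 0.04, "rx": 0, "ry": 0, "rz": -0.49},
    {"x": 0.11, "y": 0.258, "z": 0.04, "rx": 0, "ry": 0, "rz": -0.49},
    {"x": 0.12, "y": 0.298, "z": 0.04, "rx": 0, "ry": 0, "rz": -0.49}
  ],
  "hand": 0.1,
  "newtons": 30
}}

```text
time: 0.97
tool_pos: [419.7, -304.8, 262.6]
ee_rot: [1.0, -0.015, 0.0, -0.0]
contact_force: [0.5, 0.0, 0.7]
width: 48.5
```

Request:
{"api": "jog_arm", "payload": {
  "series": [
    {"x": 0.005, "y": 0.04, "z": 0, "rx": 0, "ry": 0, "rz": 0},
    {"x": 0.01, "y": 0.08, "z": 0, "rx": 0, "ry": 0, "rz": 0},
    {"x": 0.015, "y": 0.12, "z": 0, "rx": 0, "ry": 0, "rz": 0},
    {"x": 0.02, "y": 0.16, "z": 0, "rx": 0, "ry": 0, "rz": 0},
    {"x": 0.025, "y": 0.2, "z": 0, "rx": 0, "ry": 0, "rz": 0},
    {"x": 0.03, "y": 0.24, "z": 0, "rx": 0, "ry": 0, "rz": 0},
    {"x": 0.03, "y": 0.255, "z": 0, "rx": 0, "ry": 0, "rz": 0},
    {"x": 0.03, "y": 0.255, "z": 0, "rx": 0, "ry": 0, "rz": 0}
  ]
}}

```text
time: 1.63
tool_pos: [450.0, -45.2, 262.9]
ee_rot: [1.0, -0.011, 0.001, -0.001]
contact_force: [0.9, -0.3, -0.3]
width: 48.5
```

```bash
python3 - <<'E'
from h import *; from rig import grab_frame,get_state
import pickle
s=get_state();print(s["time"],s["tool_pos"],s["ee_rot"],s["joints"])
w=grab_frame("wrist");pickle.dump(w,open("w1.pkl","wb"));cv2.imwrite("pics/w1.png",w["color"][:,:,::-1]);
p=proj(w,[472,-52,66]);print(p)
crop(w["color"],int(p[0])-55,int(p[1])-40,110,80,7,"w1c.png")
E
```

```text
1.6333 [449.96528322 -45.22860557 262.94977864] [ 9.99935333e-01 -1.13395057e-02  6.35961379e-04 -5.83802916e-04] [ 0.20225154  0.07728748 -0.25131197  1.99965899  0.02069523  1.06581597
 -1.65180536]
[289.34765703 167.52642156]
```

View pics/w1.png

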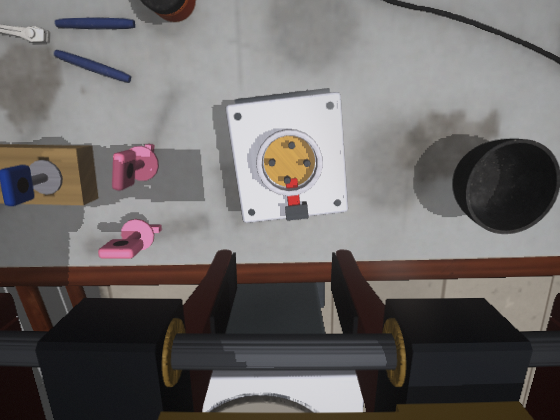

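View pics/w1c.png

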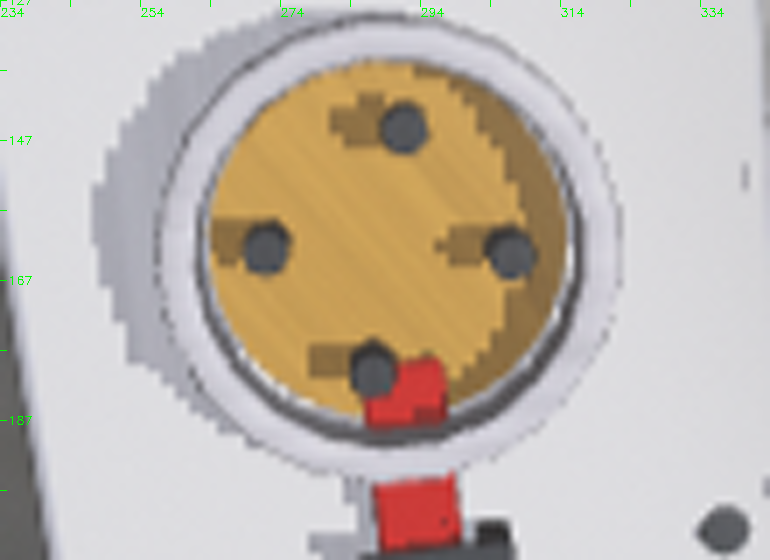

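The wrist view shows the lock with pin tops at about (291.7,145), (307,163), (287.4,180) and (272,162). The long sides are left-top and right-bottom, so the plug x runs up-left to down-right, about +41° world yaw. The tongue is under its keeper toward -x. Next I'll take a second wrist view nearer the rack.

Request:
{"api": "jog_arm", "payload": {
  "series": [
    {"x": 0.0, "y": 0.04, "z": 0, "rx": 0, "ry": 0, "rz": -0.02},
    {"x": 0.0, "y": 0.08, "z": 0, "rx": 0, "ry": 0, "rz": -0.02},
    {"x": 0.0, "y": 0.12, "z": 0, "rx": 0, "ry": 0, "rz": -0.02},
    {"x": 0.0, "y": 0.16, "z": 0, "rx": 0, "ry": 0, "rz": -0.02},
    {"x": 0.0, "y": 0.18, "z": 0, "rx": 0, "ry": 0, "rz": -0.02},
    {"x": 0.0, "y": 0.18, "z": 0, "rx": 0, "ry": 0, "rz": -0.02}
  ]
}}

```text
time: 2.18
tool_pos: [449.9, 135.5, 263.0]
ee_rot: [1.0, -0.02, 0.001, -0.001]
contact_force: [0.7, 0.3, 0.3]
width: 48.1
```

```bash
python3 - <<'E'
from h import *; from rig import grab_frame,get_state
import pickle
s=get_state();print(s["time"],s["tool_pos"],s["ee_rot"],s["joints"])
w=grab_frame("wrist");pickle.dump(w,open("w2.pkl","wb"));cv2.imwrite("pics/w2.png",w["color"][:,:,::-1]);
p=proj(w,[464,228,60]);print(p)
crop(w["color"],int(p[0])-80,int(p[1])-50,130,100,6,"w2k.png")
p=proj(w,[472,-52,66]);print(p)
crop(w["color"],int(p[0])-55,int(p[1])-40,110,80,7,"w2l.png")
w=pickle.load(open("w1.pkl","rb"))
crop(w["color"],0,140,110,80,7,"w1k.png")
crop(w["color"],410,130,140,110,5,"w1b.png")
E
```

```text
2.1833 [449.87621437 135.4968356  263.02710154] [ 9.99789962e-01 -2.04603126e-02  7.10620287e-04 -9.50292716e-04] [-0.03564149  0.12123915 -0.41927904  1.9561077   0.05487125  1.07315632
 -2.09001694]
[195.55078289 177.92148661]
[463.6093223  160.79580952]
```

View pics/w2k.png

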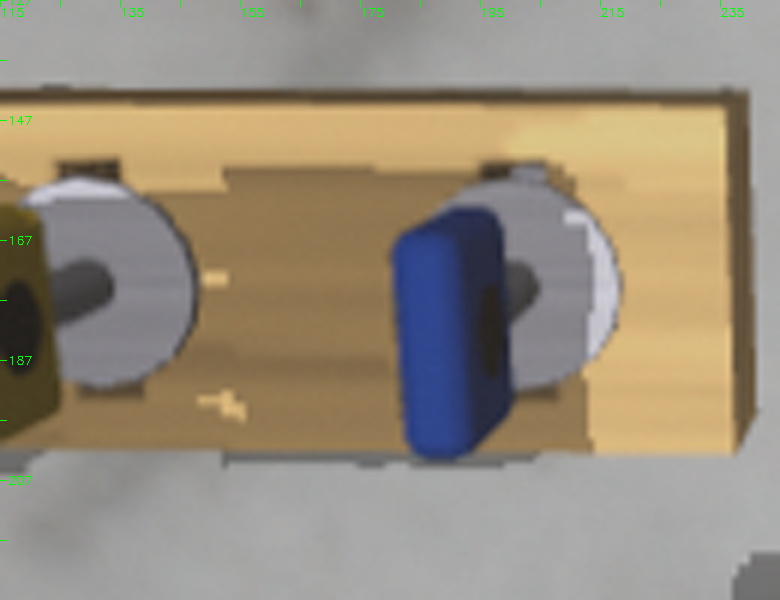

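View pics/w2l.png

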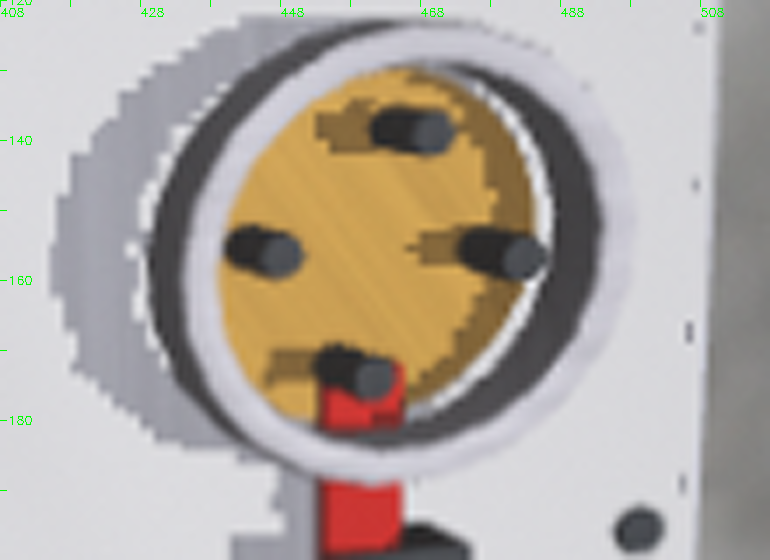

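View pics/w1k.png

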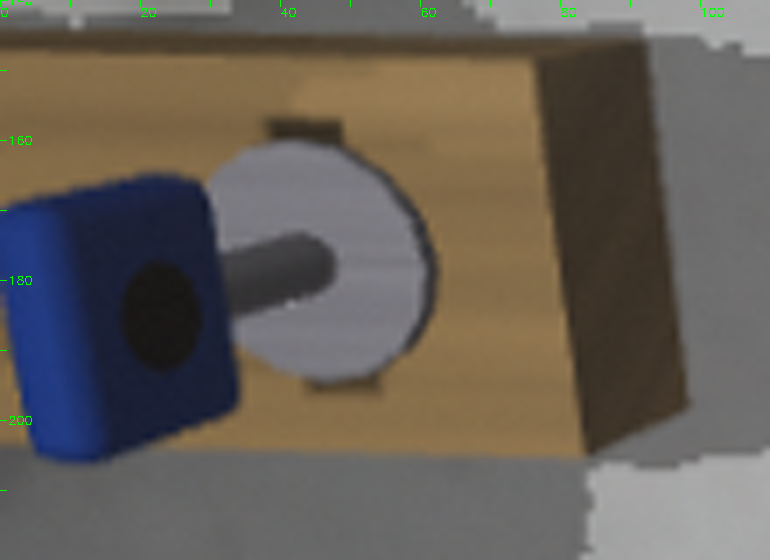

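View pics/w1b.png

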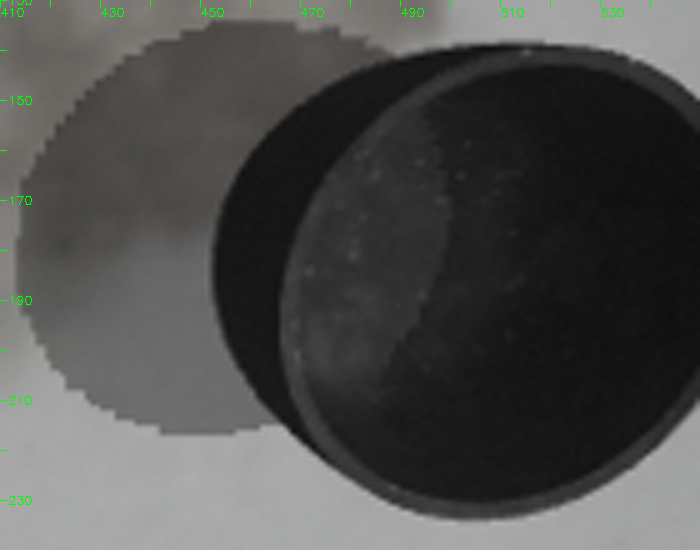

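w2 shows the blue head top at (187.3,184.5) and its side hole at (196.7,182). In w1 these are at (7.1,186.9) and (23.1,185.3). In w2 the pin tops are at about (470,139), (483,157), (461.6,174) and (448,156). The bowl rim in w1 is around (505,187).

```bash
python3 - <<'E'
from h import *; import pickle
np.set_printoptions(precision=1,suppress=True)
s,t=pickle.load(open("f0.pkl","rb"));w1=pickle.load(open("w1.pkl","rb"));w2=pickle.load(open("w2.pkl","rb"))
print("top face",tri([(w1,7.1,186.9),(w2,115+434/6,127+345/6)]))
print("hole",tri([(w1,23.1,185.3),(w2,196.7,182)]))
print("flange",tri([(w1,318/7,140+260/7),(w2,115+517/6,127+285/6)]))
a=[(404,126),(512,252),(374,372),(265,246)];b=[(433,132),(523,257),(375,378),(282,255)]
P=[]
for (x,y),(u,v) in zip(a,b):
    X,r=tri([(w1,234+x/7,127+y/7),(w2,408+u/7,120+v/7)]);P.append(X);print("pin",X,r)
P=np.array(P);print("mean",P.mean(0));print(np.linalg.norm(P-P.mean(0),axis=1))
d=(P[0]-P[1])+(P[3]-P[2]);print("x axis yaw",np.arctan2(d[1],d[0]), "sides",[np.linalg.norm(P[i]-P[(i+1)%4]) for i in range(4)])
for f in(w2,):
  q=[onz(f,115+x/6,127+y/6,97)for x,y in((428,232),(442,455))];print(q,np.arctan2(*(q[0]-q[1])[[1,0]]))
  q=[onz(f,115+x/6,127+y/6,36)for x,y in((735,100),(735,452),(20,455))];print("rack",q)
P0=P.mean(0)
for z in (P0[2]-1,P0[2]+2):
  print("top: ",onz(t,265+174/5,170+164/5,z))
E
```

```text
top face (array([464.4, 227.4,  95. ]), [0.3539817223555947, 0.3539817223555562])
hole (array([463.2, 222. ,  80. ]), [0.10352615894825087, 0.10352615894829952])
flange (array([463.4, 227.7,  35.7]), [0.07481393970876289, 0.0748139397088151])
pin [494.8 -54.8  68.9] [0.31937628525033684, 0.3193762852503563]
pin [476.3 -70.2  68.7] [0.34953418704831246, 0.34953418704822203]
pin [459.1 -49.7  68.8] [0.31417625386300735, 0.31417625386284337]
pin [477.9 -34.3  68.6] [0.43479657727788074, 0.434796577277956]
mean [477.  -52.2  68.8]
[18.  17.9 18.1 18. ]
x axis yaw 0.6919987344814745 sides [np.float64(24.08348933317136), np.float64(26.711268051118825), np.float64(24.34495898324562), np.float64(26.585314482859808)]
[array([482.5, 225.6,  97. ]), array([446.4, 227.6,  97. ])] -0.0550070642891952
rack [array([495.8, 184. ,  36. ]), array([429.4, 189.2,  36. ]), array([434.6, 327.8,  36. ])]
top:  [475.2 -52.7  67.8]
top:  [474.5 -52.5  70.8]
```

Request:
{"api": "jog_arm", "payload": {
  "series": [
    {"x": 0.005, "y": 0.035, "z": -0.02, "rx": 0, "ry": 0, "rz": -0.01},
    {"x": 0.01, "y": 0.065, "z": -0.045, "rx": 0, "ry": 0, "rz": -0.01},
    {"x": 0.0139, "y": 0.09, "z": -0.075, "rx": 0, "ry": 0, "rz": -0.01},
    {"x": 0.0139, "y": 0.0922, "z": -0.11, "rx": 0, "ry": 0, "rz": -0.01},
    {"x": 0.0139, "y": 0.0922, "z": -0.145, "rx": 0, "ry": 0, "rz": -0.01},
    {"x": 0.0139, "y": 0.0922, "z": -0.175, "rx": 0, "ry": 0, "rz": -0.01},
    {"x": 0.0139, "y": 0.0922, "z": -0.195, "rx": 0, "ry": 0, "rz": -0.01},
    {"x": 0.0139, "y": 0.0922, "z": -0.2027, "rx": 0, "ry": 0, "rz": -0.01}
  ]
}}

```text
time: 2.9
tool_pos: [463.3, 220.4, 56.8]
ee_rot: [1.0, -0.029, -0.002, 0.002]
contact_force: [0.1, -1.1, -0.5]
width: 48.6
```

Request:
{"api": "jog_arm", "payload": {
  "series": [
    {"x": 0, "y": 0, "z": -0.0005, "rx": 0, "ry": 0, "rz": 0},
    {"x": 0, "y": 0, "z": -0.0005, "rx": 0, "ry": 0, "rz": 0}
  ]
}}

```text
time: 3.07
tool_pos: [463.9, 218.1, 56.1]
ee_rot: [1.0, -0.03, -0.002, 0.003]
contact_force: [0.3, -0.7, -0.7]
width: 48.2
```

```bash
python3 - <<'E'
from h import *; from rig import grab_frame,get_state
s=get_state();print(s)
w=grab_frame("wrist");cv2.imwrite("pics/w3.png",w["color"][:,:,::-1])
E
```

```text
{'time': 3.0667, 'joints': array([-0.24363864,  0.4780732 , -0.39391299,  2.04730293,  0.29043793,
        0.67561433, -2.45839635]), 'qvel': array([-0.00170444, -0.0274407 , -0.01766231, -0.01957938, -0.00638633,
        0.00178987, -0.00263658]), 'joint_efforts': array([-4.97289151e-01, -4.66323709e+01, -3.77032444e+00, -1.79204535e+01,
        6.98011648e-02, -1.63241574e-01, -2.09832058e-02]), 'tool_pos': array([463.94593133, 218.14731068,  56.1158889 ]), 'ee_rot': array([ 0.99954238, -0.03003504, -0.00197092,  0.00300851]), 'contact_force': array([ 0.27163196, -0.72609285, -0.70549966]), 'torque': array([ 0.03553869, -0.01721689,  0.04421287]), 'width': 48.20457544262911}
```

View pics/w3.png

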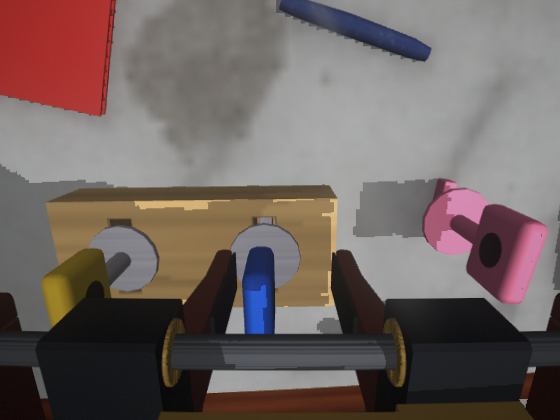

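The wrist view shows the blue key between the fingers but left of the middle (258 against 285), because the arm stopped 9.6 mm short in y. I'll correct that.

Request:
{"api": "jog_arm", "payload": {
  "series": [
    {"x": 0, "y": 0.005, "z": 0.004, "rx": 0, "ry": 0, "rz": 0.01},
    {"x": 0, "y": 0.0096, "z": 0.004, "rx": 0, "ry": 0, "rz": 0.01},
    {"x": 0, "y": 0.0096, "z": 0.004, "rx": 0, "ry": 0, "rz": 0.01},
    {"x": 0, "y": 0.0096, "z": 0.004, "rx": 0, "ry": 0, "rz": 0.01}
  ]
}}

```text
time: 3.45
tool_pos: [464.9, 229.6, 61.9]
ee_rot: [1.0, -0.024, -0.0, 0.002]
contact_force: [-0.0, -0.2, 0.2]
width: 48.4
```

Request:
{"api": "jog_arm", "payload": {
  "series": [
    {"x": -0.001, "y": -0.0018, "z": -0.0015, "rx": 0, "ry": 0, "rz": 0},
    {"x": -0.001, "y": -0.0018, "z": -0.0015, "rx": 0, "ry": 0, "rz": 0},
    {"x": -0.001, "y": -0.0018, "z": -0.0015, "rx": 0, "ry": 0, "rz": 0}
  ]
}}

```text
time: 3.7
tool_pos: [463.7, 227.6, 60.4]
ee_rot: [1.0, -0.024, -0.0, 0.002]
contact_force: [0.5, 0.5, 1.1]
width: 48.1
```

Request:
{"api": "jog_arm", "payload": {
  "series": [
    {"x": 0, "y": 0, "z": 0, "rx": 0, "ry": 0, "rz": 0},
    {"x": 0, "y": 0, "z": 0, "rx": 0, "ry": 0, "rz": 0},
    {"x": 0, "y": 0, "z": 0, "rx": 0, "ry": 0, "rz": 0},
    {"x": 0, "y": 0, "z": 0, "rx": 0, "ry": 0, "rz": 0},
    {"x": 0, "y": 0, "z": 0, "rx": 0, "ry": 0, "rz": 0},
    {"x": 0, "y": 0, "z": 0, "rx": 0, "ry": 0, "rz": 0}
  ],
  "hand": -1,
  "newtons": 40
}}

```text
time: 4.2
tool_pos: [463.7, 227.7, 60.4]
ee_rot: [1.0, -0.024, -0.0, 0.002]
contact_force: [0.0, 0.4, -0.2]
width: 12.1
```

```bash
python3 - <<'E'
from h import *; from rig import grab_frame,get_state
s=get_state();print(s["time"],s["tool_pos"],s["ee_rot"],s["contact_force"],s["torque"],s["width"])
w=grab_frame("wrist");crop(w["color"],180,170,200,150,4,"w4.png")
E
```

```text
4.2 [463.73717989 227.68948667  60.36198922] [ 9.99701157e-01 -2.43735814e-02 -4.26864434e-04  1.82814257e-03] [ 0.00628881  0.36515106 -0.17278802] [ 0.69067382  0.06027834 -0.01673221] 12.093868766507343
```

View pics/w4.png

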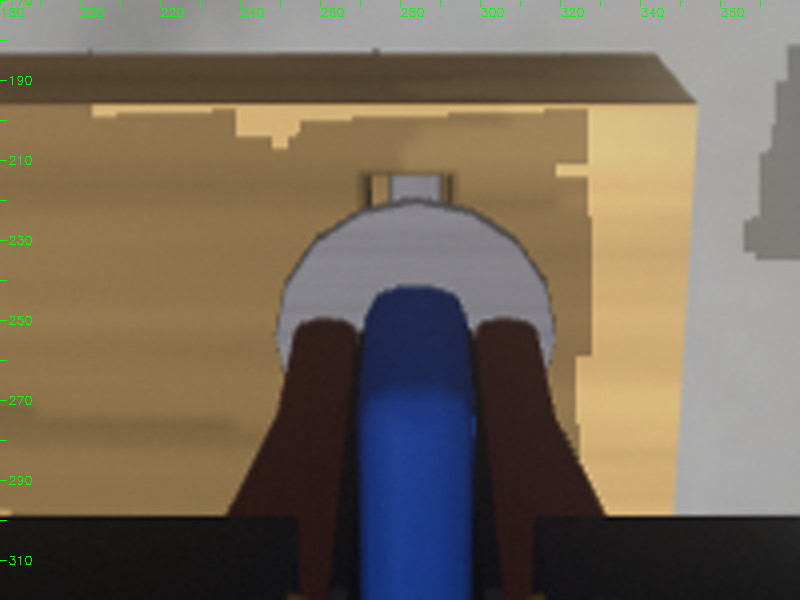

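The crop shows the blue head held squarely (at about 283,260) between the pads, width 12.1. I'll lift straight up.

Request:
{"api": "jog_arm", "payload": {
  "series": [
    {"x": 0, "y": 0, "z": 0.01, "rx": 0, "ry": 0, "rz": 0},
    {"x": 0, "y": 0, "z": 0.025, "rx": 0, "ry": 0, "rz": 0},
    {"x": 0, "y": 0, "z": 0.045, "rx": 0, "ry": 0, "rz": 0},
    {"x": 0, "y": 0, "z": 0.075, "rx": 0, "ry": 0, "rz": 0},
    {"x": 0, "y": 0, "z": 0.11, "rx": 0, "ry": 0, "rz": 0},
    {"x": 0, "y": -0.01, "z": 0.12, "rx": 0, "ry": 0, "rz": 0},
    {"x": 0, "y": -0.04, "z": 0.12, "rx": 0, "ry": 0, "rz": 0.1}
  ]
}}

```text
time: 4.83
tool_pos: [465.4, 192.8, 185.0]
ee_rot: [1.0, 0.028, 0.003, -0.001]
contact_force: [0.7, -0.2, -0.4]
width: 11.5
```

Request:
{"api": "jog_arm", "payload": {
  "series": [
    {"x": 0.001, "y": -0.035, "z": 0, "rx": 0, "ry": 0, "rz": 0.1},
    {"x": 0.003, "y": -0.07, "z": 0, "rx": 0, "ry": 0, "rz": 0.2},
    {"x": 0.005, "y": -0.105, "z": 0, "rx": 0, "ry": 0, "rz": 0.3},
    {"x": 0.008, "y": -0.14, "z": 0, "rx": 0, "ry": 0, "rz": 0.4},
    {"x": 0.01, "y": -0.175, "z": 0, "rx": 0, "ry": 0, "rz": 0.5},
    {"x": 0.013, "y": -0.205, "z": 0, "rx": 0, "ry": 0, "rz": 0.6},
    {"x": 0.013, "y": -0.23, "z": 0, "rx": 0, "ry": 0, "rz": 0.64},
    {"x": 0.013, "y": -0.24, "z": 0, "rx": 0, "ry": 0, "rz": 0.64}
  ]
}}

```text
time: 5.5
tool_pos: [477.9, -51.3, 185.5]
ee_rot: [0.941, 0.34, 0.003, -0.001]
contact_force: [0.1, 0.7, -1.1]
width: 11.6
```

```bash
cat > st.py <<'E'
from rig import get_state
import numpy as np
from scipy.spatial.transform import Rotation as R
np.set_printoptions(precision=3,suppress=True)
s=get_state();M=R.from_quat(s["ee_rot"]).as_matrix()
print(s["time"],s["tool_pos"],"yaw",np.arctan2(M[1,0],M[0,0]),"z",M[:,2],"F",s["contact_force"],"T",s["torque"],s["width"],"j7",s["joints"][6])
E
python3 st.py
```

```text
5.5 [477.901 -51.326 185.483] yaw 0.6933107417805785 z [ 0.004  0.004 -1.   ] F [ 0.136  0.699 -1.063] T [-0.063  0.019  0.039] 11.575213308197922 j7 -1.0154469025977517
```

Request:
{"api": "jog_arm", "payload": {
  "series": [
    {"x": -0.001, "y": -0.001, "z": -0.03, "rx": 0, "ry": 0, "rz": 0},
    {"x": -0.001, "y": -0.001, "z": -0.045, "rx": 0, "ry": 0, "rz": 0},
    {"x": -0.001, "y": -0.001, "z": -0.045, "rx": 0, "ry": 0, "rz": 0},
    {"x": -0.001, "y": -0.001, "z": -0.045, "rx": 0, "ry": 0, "rz": 0}
  ]
}}

```text
time: 5.83
tool_pos: [476.4, -51.4, 140.5]
ee_rot: [0.94, 0.34, 0.002, -0.002]
contact_force: [1.0, 0.0, -0.4]
width: 12.0
```

```bash
python3 st.py; python3 - <<'E'
from h import *; from rig import grab_frame
w=grab_frame("wrist");crop(w["color"],180,130,200,150,4,"w5.png")
w=grab_frame("scene");crop(w["color"],230,120,140,110,5,"s5.png")
w=grab_frame("top");crop(w["color"],240,140,140,110,5,"t5.png")
E
```

```text
5.8333 [476.43  -51.38  140.522] yaw 0.693676487488349 z [ 0.002  0.005 -1.   ] F [ 1.017  0.037 -0.383] T [ 0.015  0.017 -0.023] 12.00535470190647 j7 -1.0531845106438396
```

View pics/w5.png

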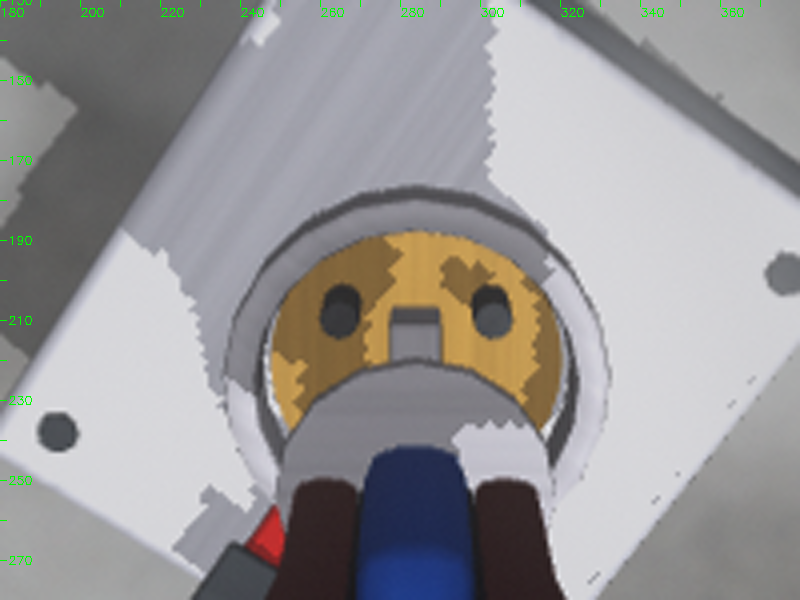

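View pics/s5.png

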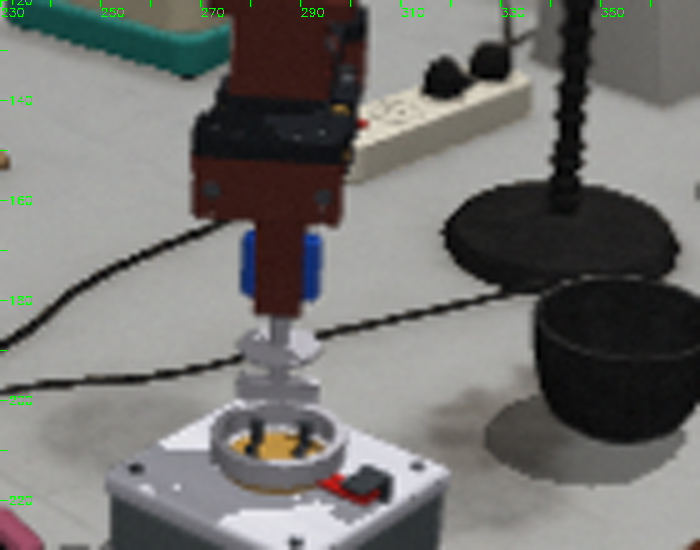

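The views show the bit centred between the near pins (bit at 283, pins at 265 and 303), and the key is upright over the collar. I'll lower it.

Request:
{"api": "jog_arm", "payload": {
  "series": [
    {"x": 0.0006, "y": -0.0008, "z": -0.008, "rx": 0, "ry": 0, "rz": 0},
    {"x": 0.0006, "y": -0.0008, "z": -0.015, "rx": 0, "ry": 0, "rz": 0},
    {"x": 0.0006, "y": -0.0008, "z": -0.021, "rx": 0, "ry": 0, "rz": 0},
    {"x": 0.0006, "y": -0.0008, "z": -0.026, "rx": 0, "ry": 0, "rz": 0},
    {"x": 0.0006, "y": -0.0008, "z": -0.0275, "rx": 0, "ry": 0, "rz": 0},
    {"x": 0.0006, "y": -0.0008, "z": -0.0275, "rx": 0, "ry": 0, "rz": 0},
    {"x": 0.0006, "y": -0.0008, "z": -0.0275, "rx": 0, "ry": 0, "rz": 0}
  ]
}}

```text
time: 6.57
tool_pos: [478.4, -52.3, 114.1]
ee_rot: [0.94, 0.34, 0.003, -0.001]
contact_force: [-0.1, -0.5, 0.0]
width: 12.2
```

```bash
python3 st.py; python3 - <<'E'
from h import *; from rig import grab_frame
w=grab_frame("wrist");crop(w["color"],180,130,200,150,4,"w6.png")
E
```

```text
6.5667 [478.427 -52.295 114.131] yaw 0.6940948435892994 z [ 0.006  0.004 -1.   ] F [-0.104 -0.463  0.024] T [-0.07   0.003 -0.074] 12.179868051001357 j7 -1.0783829277352963
```

View pics/w6.png

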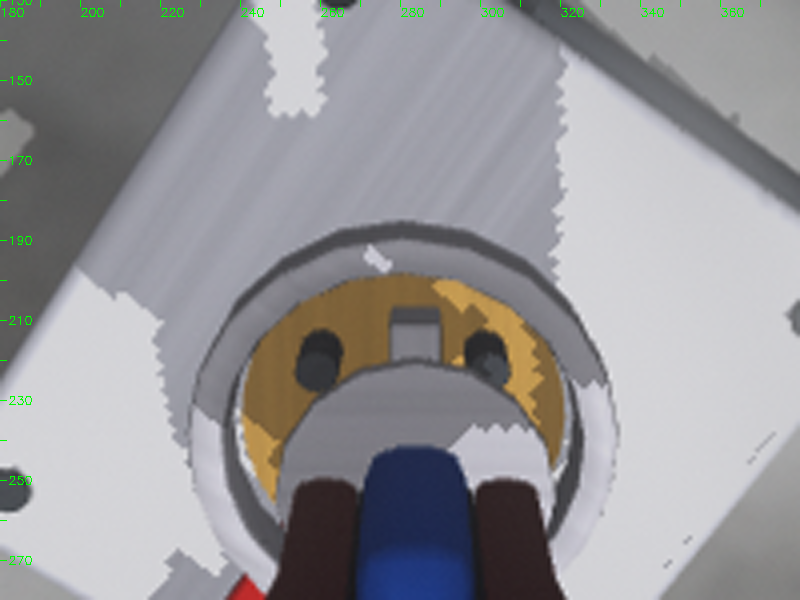

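The bit is in the plug between the pins and about 1.5 mm off centre, as the state also shows. I'll correct that and start turning clockwise.

Request:
{"api": "jog_arm", "payload": {
  "series": [
    {"x": -0.0014, "y": 0, "z": -0.001, "rx": 0, "ry": 0, "rz": 0},
    {"x": -0.0014, "y": 0, "z": -0.001, "rx": 0, "ry": 0, "rz": -0.09},
    {"x": -0.0014, "y": 0, "z": -0.001, "rx": 0, "ry": 0, "rz": -0.18},
    {"x": -0.0014, "y": 0, "z": -0.001, "rx": 0, "ry": 0, "rz": -0.27},
    {"x": -0.0014, "y": 0, "z": -0.001, "rx": 0, "ry": 0, "rz": -0.35},
    {"x": -0.0014, "y": 0, "z": -0.001, "rx": 0, "ry": 0, "rz": -0.35}
  ]
}}

```text
time: 7.12
tool_pos: [477.2, -52.1, 113.5]
ee_rot: [0.985, 0.17, 0.004, -0.0]
contact_force: [0.5, 0.5, -0.7]
width: 12.0
```

```bash
python3 st.py
```

```text
7.1167 [477.211 -52.064 113.524] yaw 0.34157345424335167 z [ 0.008  0.002 -1.   ] F [ 0.464  0.475 -0.733] T [ 0.048 -0.027  0.051] 11.958046610042134 j7 -1.4013095491473349
```

Request:
{"api": "jog_arm", "payload": {
  "series": [
    {"x": 0, "y": 0, "z": 0, "rx": 0, "ry": 0, "rz": -0.08},
    {"x": 0, "y": 0, "z": 0, "rx": 0, "ry": 0, "rz": -0.16},
    {"x": 0, "y": 0, "z": 0, "rx": 0, "ry": 0, "rz": -0.24},
    {"x": 0, "y": 0, "z": 0, "rx": 0, "ry": 0, "rz": -0.32},
    {"x": 0, "y": 0, "z": 0, "rx": 0, "ry": 0, "rz": -0.4},
    {"x": 0, "y": 0, "z": 0, "rx": 0, "ry": 0, "rz": -0.48},
    {"x": 0, "y": 0, "z": 0, "rx": 0, "ry": 0, "rz": -0.48}
  ]
}}

```text
time: 7.7
tool_pos: [477.2, -51.6, 113.6]
ee_rot: [0.998, -0.069, 0.004, 0.001]
contact_force: [0.9, 0.9, -0.7]
width: 11.7
```

```bash
python3 st.py
```

```text
7.7 [477.198 -51.557 113.598] yaw -0.1381812010646214 z [ 0.008 -0.002 -1.   ] F [ 0.86   0.937 -0.726] T [0.409 0.111 0.007] 11.681892598846849 j7 -1.8428056837069584
```

Request:
{"api": "jog_arm", "payload": {
  "series": [
    {"x": 0, "y": -0.0005, "z": 0, "rx": 0, "ry": 0, "rz": -0.09},
    {"x": 0, "y": -0.0005, "z": 0, "rx": 0, "ry": 0, "rz": -0.18},
    {"x": 0, "y": -0.0005, "z": 0, "rx": 0, "ry": 0, "rz": -0.27},
    {"x": 0, "y": -0.0005, "z": 0, "rx": 0, "ry": 0, "rz": -0.36},
    {"x": 0, "y": -0.0005, "z": 0, "rx": 0, "ry": 0, "rz": -0.45},
    {"x": 0, "y": -0.0005, "z": 0, "rx": 0, "ry": 0, "rz": -0.54},
    {"x": 0, "y": -0.0005, "z": 0, "rx": 0, "ry": 0, "rz": -0.62},
    {"x": 0, "y": -0.0005, "z": 0, "rx": 0, "ry": 0, "rz": -0.62}
  ]
}}

```text
time: 8.37
tool_pos: [477.1, -51.9, 113.6]
ee_rot: [0.929, -0.369, 0.003, 0.002]
contact_force: [0.6, -0.4, 0.7]
width: 12.0
```

```bash
python3 st.py; python3 - <<'E'
from h import *; from rig import grab_frame
w=grab_frame("wrist");cv2.imwrite("pics/w7.png",w["color"][:,:,::-1])
w=grab_frame("top");crop(w["color"],240,160,140,90,5,"t7.png")
w=grab_frame("scene");crop(w["color"],230,150,140,90,5,"s7.png")
E
```

```text
8.3667 [477.098 -51.944 113.601] yaw -0.7567204270112827 z [ 0.005 -0.006 -1.   ] F [ 0.636 -0.368  0.651] T [ 0.155 -0.054  0.033] 12.04184635876386 j7 -2.4106602596673343
```

View pics/w7.png

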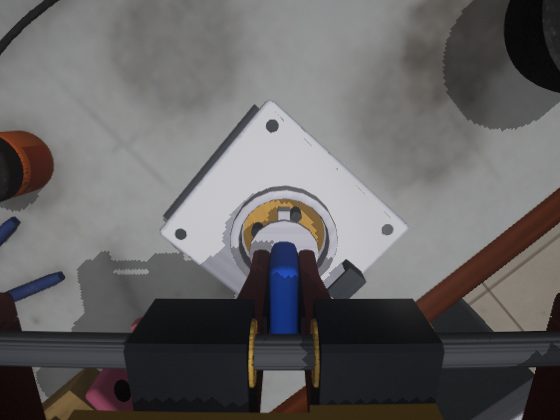

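View pics/s7.png

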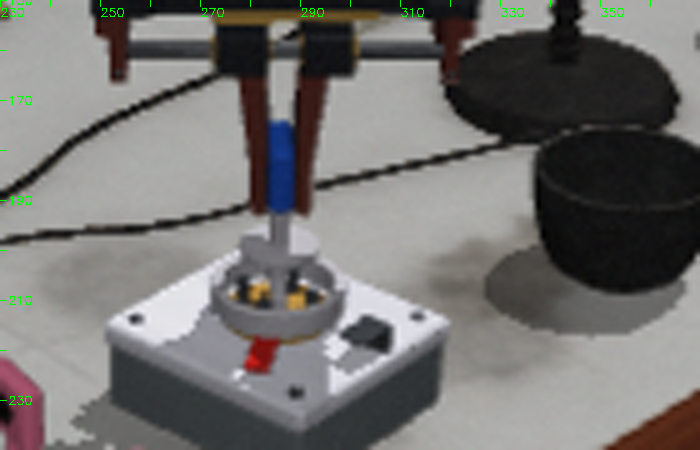

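The tongue has swung to about (282,221) in the scene picture, clear of the keeper at (304,216). I'll work out its angle.

```bash
python3 - <<'E'
from h import *; import pickle
s,t=pickle.load(open("f0.pkl","rb"));w1=pickle.load(open("w1.pkl","rb"))
c=np.array([477,-52.2])
def ang(X): d=X[:2]-c; return np.degrees(np.arctan2(d[1],d[0])),np.linalg.norm(d)
print("before w1",ang(onz(w1,234+418/7,127+510/7,54)))
for z in(52,54,56): print("after",ang(onz(s,230+262/5,150+355/5,z)))
E
```

```text
before w1 (np.float64(-174.53009188031982), np.float64(42.63595587962008))
after (np.float64(126.66710910276554), np.float64(40.93686023834239))
after (np.float64(127.29071548791559), np.float64(44.17849095829855))
after (np.float64(127.8290086476404), np.float64(47.42463933896611))
```

View pics/t7.png

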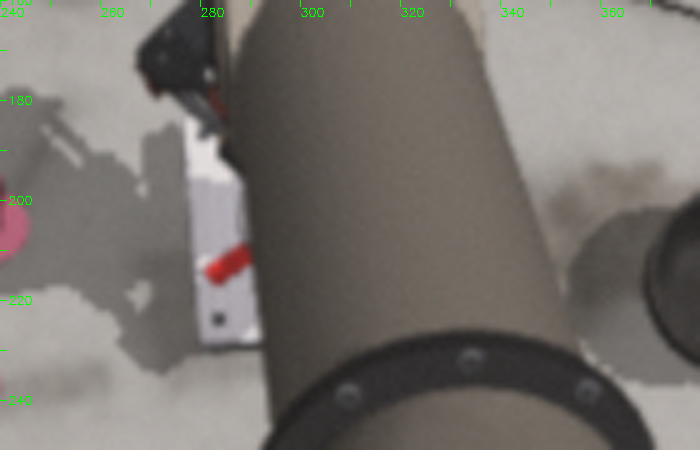

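The tongue has swung about 58° (from -174.5° to +127°). I'll back off a little to unload the pins, then draw the key out.

Request:
{"api": "jog_arm", "payload": {
  "series": [
    {"x": 0, "y": 0, "z": 0, "rx": 0, "ry": 0, "rz": 0.1},
    {"x": 0, "y": 0, "z": 0, "rx": 0, "ry": 0, "rz": 0.2},
    {"x": 0, "y": 0, "z": 0.006, "rx": 0, "ry": 0, "rz": 0.2},
    {"x": 0, "y": 0, "z": 0.014, "rx": 0, "ry": 0, "rz": 0.2},
    {"x": 0, "y": 0, "z": 0.024, "rx": 0, "ry": 0, "rz": 0.2},
    {"x": 0, "y": 0, "z": 0.05, "rx": 0, "ry": 0, "rz": 0.2},
    {"x": 0, "y": 0, "z": 0.085, "rx": 0, "ry": 0, "rz": 0.2},
    {"x": 0, "y": 0, "z": 0.09, "rx": 0, "ry": 0, "rz": 0.2}
  ]
}}

```text
time: 9.18
tool_pos: [480.4, -52.2, 209.7]
ee_rot: [0.962, -0.274, 0.008, 0.0]
contact_force: [1.6, 1.5, 0.1]
width: 11.4
```

Request:
{"api": "jog_arm", "payload": {
  "series": [
    {"x": -0.001, "y": -0.03, "z": 0, "rx": 0, "ry": 0, "rz": 0.1},
    {"x": -0.005, "y": -0.06, "z": 0, "rx": 0, "ry": 0, "rz": 0.2},
    {"x": -0.01, "y": -0.09, "z": 0, "rx": 0, "ry": 0, "rz": 0.3},
    {"x": -0.015, "y": -0.12, "z": 0, "rx": 0, "ry": 0, "rz": 0.4},
    {"x": -0.02, "y": -0.15, "z": 0, "rx": 0, "ry": 0, "rz": 0.5},
    {"x": -0.025, "y": -0.15, "z": 0, "rx": 0, "ry": 0, "rz": 0.55},
    {"x": -0.03, "y": -0.15, "z": 0, "rx": 0, "ry": 0, "rz": 0.55},
    {"x": -0.033, "y": -0.15, "z": 0, "rx": 0, "ry": 0, "rz": 0.55}
  ]
}}

```text
time: 9.85
tool_pos: [446.9, -202.0, 210.1]
ee_rot: [1.0, -0.004, 0.008, -0.002]
contact_force: [-0.0, 0.8, 0.2]
width: 11.8
```

```bash
python3 st.py; python3 - <<'E'
from h import *; from rig import grab_frame
import pickle
w=grab_frame("wrist");cv2.imwrite("pics/w8.png",w["color"][:,:,::-1]);pickle.dump(w,open("w8.pkl","wb"))
E
```

```text
9.85 [ 446.943 -201.991  210.073] yaw -0.008234784179311139 z [ 0.016  0.004 -1.   ] F [-0.008  0.801  0.179] T [ 0.012  0.059 -0.015] 11.768396382410197 j7 -1.2971811975124192
```

View pics/w8.png

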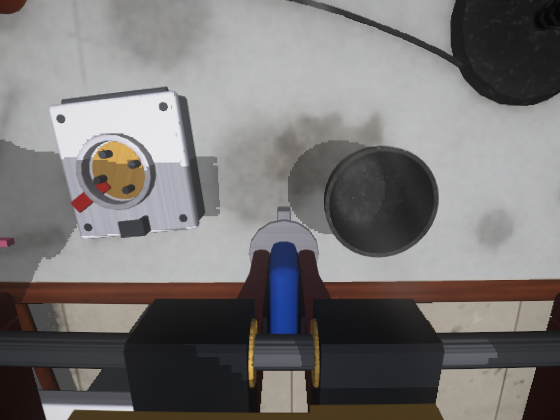

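The tongue stayed swung at (83,201), away from the keeper at (135,227). The bowl rim is centred near (381.5,200.5), and the key is still held upright.

```bash
python3 - <<'E'
from h import *; import pickle
s,t=pickle.load(open("f0.pkl","rb"));w=pickle.load(open("w8.pkl","rb"))
print(onz(w,381.5,200.5,65),tri([(w,381.5,200.5),(s,355,184),(t,388.4,215.8)]))
c=np.array([477,-52.2])
d=onz(w,83,201,54)[:2]-c;print(np.degrees(np.arctan2(d[1],d[0])),np.linalg.norm(d))
E
```

```text
[ 448.82204832 -290.69025662   65.        ] (array([ 445.8745165 , -292.35126104,   59.94744541]), [1.6895801576078464, 1.1050247656044616, 1.5630294674743488])
125.17681699431583 50.598763736528575
```

Request:
{"api": "jog_arm", "payload": {
  "series": [
    {"x": 0, "y": -0.03, "z": 0, "rx": 0, "ry": 0.008, "rz": 0},
    {"x": 0, "y": -0.06, "z": 0, "rx": 0, "ry": 0.016, "rz": 0},
    {"x": 0, "y": -0.085, "z": 0, "rx": 0, "ry": 0.016, "rz": 0},
    {"x": 0, "y": -0.089, "z": 0, "rx": 0, "ry": 0.016, "rz": 0},
    {"x": 0, "y": -0.089, "z": -0.03, "rx": 0, "ry": 0.016, "rz": 0},
    {"x": 0, "y": -0.089, "z": -0.06, "rx": 0, "ry": 0.016, "rz": 0},
    {"x": 0, "y": -0.089, "z": -0.075, "rx": 0, "ry": 0.016, "rz": 0},
    {"x": 0, "y": -0.089, "z": -0.08, "rx": 0, "ry": 0.016, "rz": 0}
  ]
}}

```text
time: 10.57
tool_pos: [445.7, -287.7, 127.5]
ee_rot: [1.0, -0.003, -0.002, -0.003]
contact_force: [0.1, 0.2, -0.5]
width: 11.9
```

```bash
python3 st.py; python3 - <<'E'
from h import *; from rig import grab_frame
w=grab_frame("wrist");cv2.imwrite("pics/w9.png",w["color"][:,:,::-1])
w=grab_frame("scene");crop(w["color"],300,110,110,110,5,"s9.png")
E
```

```text
10.5667 [ 445.66  -287.748  127.497] yaw -0.005782845899689586 z [-0.004  0.007 -1.   ] F [ 0.061  0.24  -0.457] T [ 0.004  0.05  -0.039] 11.942101083553393 j7 -1.143520462661708
```

View pics/w9.png

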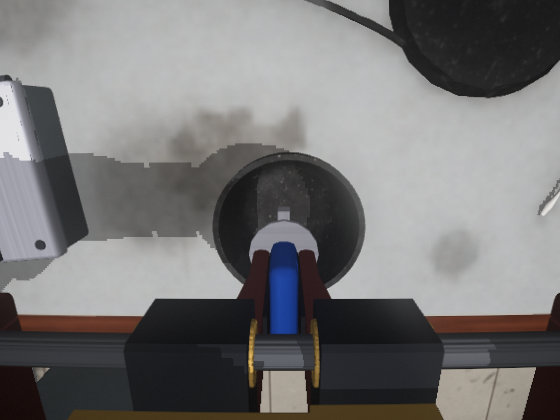

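View pics/s9.png

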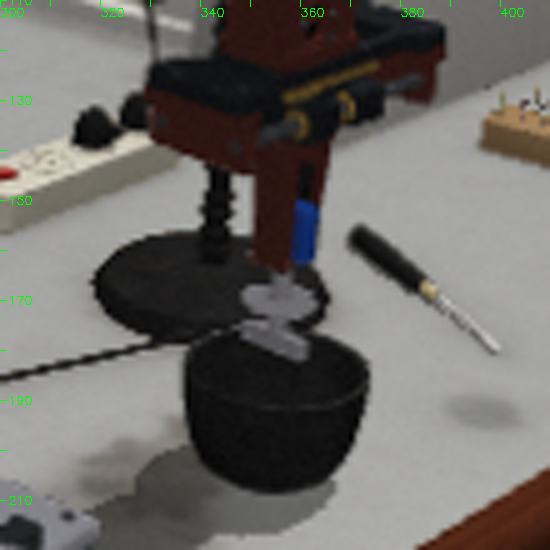

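The key is centred over the bowl (bit at 284, rim from 214 to 364). I'll lower it to TCP z ≈ 66.

Request:
{"api": "jog_arm", "payload": {
  "series": [
    {"x": 0.001, "y": -0.003, "z": -0.015, "rx": 0, "ry": 0, "rz": 0},
    {"x": 0.001, "y": -0.003, "z": -0.03, "rx": 0, "ry": 0, "rz": 0},
    {"x": 0.001, "y": -0.003, "z": -0.045, "rx": 0, "ry": 0, "rz": 0},
    {"x": 0.001, "y": -0.003, "z": -0.055, "rx": 0, "ry": 0, "rz": 0},
    {"x": 0.001, "y": -0.003, "z": -0.059, "rx": 0, "ry": 0, "rz": 0},
    {"x": 0.001, "y": -0.003, "z": -0.06, "rx": 0, "ry": 0, "rz": 0},
    {"x": 0.001, "y": -0.003, "z": -0.06, "rx": 0, "ry": 0, "rz": 0}
  ]
}}

```text
time: 11.25
tool_pos: [448.4, -291.9, 70.2]
ee_rot: [1.0, -0.003, -0.0, -0.003]
contact_force: [0.1, -0.3, -0.7]
width: 11.7
```

```bash
python3 st.py
```

```text
11.25 [ 448.354 -291.944   70.171] yaw -0.005774951103760886 z [-0.001  0.005 -1.   ] F [ 0.137 -0.255 -0.651] T [ 0.087  0.    -0.068] 11.697215836264128 j7 -1.1471003108768696
```

Request:
{"api": "jog_arm", "payload": {
  "series": [
    {"x": -0.001, "y": 0.001, "z": -0.002, "rx": 0, "ry": 0, "rz": 0},
    {"x": -0.001, "y": 0.001, "z": -0.004, "rx": 0, "ry": 0, "rz": 0},
    {"x": -0.001, "y": 0.001, "z": -0.005, "rx": 0, "ry": 0, "rz": 0},
    {"x": -0.001, "y": 0.001, "z": -0.005, "rx": 0, "ry": 0, "rz": 0}
  ]
}}

```text
time: 11.58
tool_pos: [447.4, -291.0, 65.3]
ee_rot: [1.0, -0.003, -0.0, -0.002]
contact_force: [0.2, -0.6, -0.1]
width: 11.9
```

```bash
python3 st.py
```

```text
11.5833 [ 447.373 -290.95    65.259] yaw -0.005754458645404876 z [-0.001  0.005 -1.   ] F [ 0.22  -0.563 -0.146] T [ 0.052  0.095 -0.012] 11.889545630179931 j7 -1.1488238421418748
```

Request:
{"api": "jog_arm", "payload": {
  "series": [
    {"x": 0, "y": 0, "z": -0.001, "rx": 0, "ry": 0, "rz": 0},
    {"x": 0, "y": 0, "z": -0.001, "rx": 0, "ry": 0, "rz": 0},
    {"x": 0, "y": 0, "z": -0.001, "rx": 0, "ry": 0, "rz": 0},
    {"x": 0, "y": 0, "z": -0.001, "rx": 0, "ry": 0, "rz": 0}
  ],
  "hand": -0.2
}}

```text
time: 11.92
tool_pos: [447.4, -291.0, 64.3]
ee_rot: [1.0, -0.003, -0.0, -0.002]
contact_force: [0.5, 0.5, -0.3]
width: 33.4
```

```bash
python3 st.py; python3 - <<'E'
from h import *; from rig import grab_frame
w=grab_frame("wrist");cv2.imwrite("pics/w10.png",w["color"][:,:,::-1])
w=grab_frame("scene");crop(w["color"],300,110,110,110,5,"s10.png")
E
```

```text
11.9167 [ 447.387 -291.007   64.311] yaw -0.0058429994071163985 z [-0.001  0.005 -1.   ] F [ 0.511  0.46  -0.328] T [ 0.006  0.019 -0.003] 33.35015557157274 j7 -1.1489770603683116
```

View pics/w10.png

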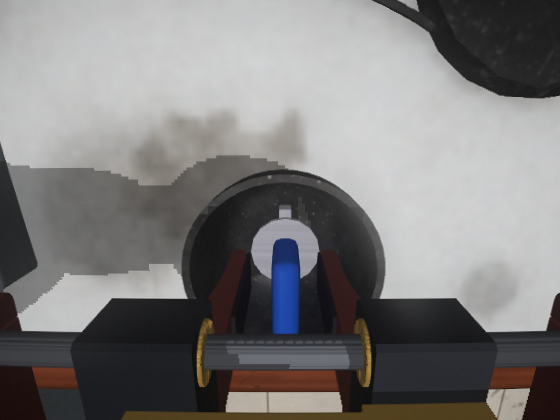

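View pics/s10.png

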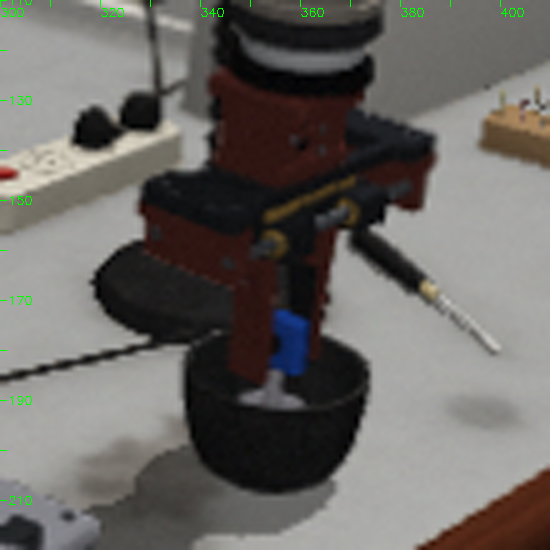

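The key has been let go and stands in the bowl (head at 285,260), free of both pads. I'll rise straight up slowly.

Request:
{"api": "jog_arm", "payload": {
  "series": [
    {"x": 0, "y": 0, "z": 0.008, "rx": 0, "ry": 0, "rz": 0},
    {"x": 0, "y": 0, "z": 0.018, "rx": 0, "ry": 0, "rz": 0},
    {"x": 0, "y": 0, "z": 0.03, "rx": 0, "ry": 0, "rz": 0},
    {"x": 0, "y": 0, "z": 0.05, "rx": 0, "ry": 0, "rz": 0},
    {"x": 0, "y": 0, "z": 0.08, "rx": 0, "ry": 0, "rz": 0},
    {"x": 0, "y": 0, "z": 0.12, "rx": 0, "ry": 0, "rz": 0},
    {"x": 0, "y": 0, "z": 0.15, "rx": 0, "ry": 0, "rz": 0},
    {"x": 0, "y": 0, "z": 0.15, "rx": 0, "ry": 0, "rz": 0}
  ]
}}

```text
time: 12.68
tool_pos: [450.9, -292.9, 222.0]
ee_rot: [1.0, -0.003, 0.005, 0.0]
contact_force: [1.1, -0.4, -0.3]
width: 35.1
```

```bash
python3 st.py; python3 - <<'E'
from h import *; from rig import grab_frame
w=grab_frame("wrist");cv2.imwrite("pics/w11.png",w["color"][:,:,::-1])
w=grab_frame("scene");crop(w["color"],135,150,250,160,3,"s11.png")
E
```

```text
12.6833 [ 450.86  -292.864  221.966] yaw -0.00615562702535191 z [ 0.01  -0.001 -1.   ] F [ 1.132 -0.37  -0.258] T [-0.012 -0.053  0.057] 35.124237831841604 j7 -1.1297141506241057
```

View pics/w11.png

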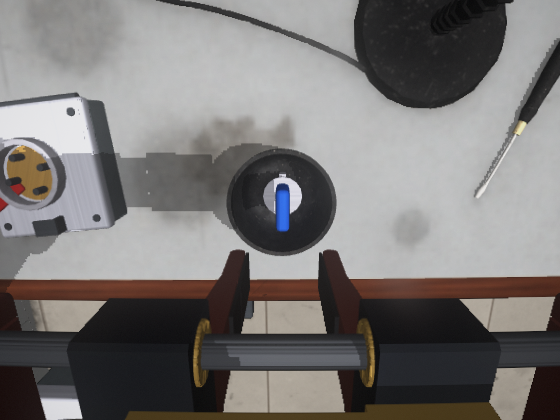

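View pics/s11.png

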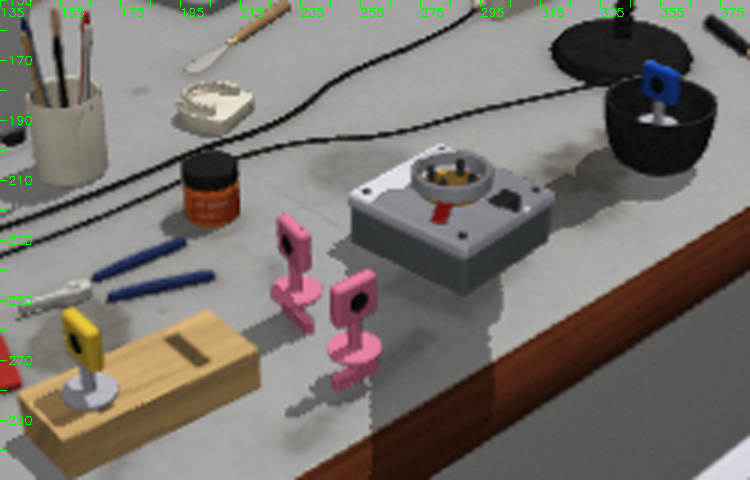

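The key stands in the upright bowl (355,178), the tongue is swung at (282,220), and the yellow key is still in its pocket. I'll wait a second and check that everything holds.

Request:
{"api": "jog_arm", "payload": {
  "series": [
    {"x": 0, "y": 0, "z": 0.01, "rx": 0, "ry": 0, "rz": 0},
    {"x": 0, "y": 0, "z": 0.01, "rx": 0, "ry": 0, "rz": 0},
    {"x": 0, "y": 0, "z": 0.01, "rx": 0, "ry": 0, "rz": 0},
    {"x": 0, "y": 0, "z": 0.01, "rx": 0, "ry": 0, "rz": 0},
    {"x": 0, "y": 0, "z": 0.01, "rx": 0, "ry": 0, "rz": 0},
    {"x": 0, "y": 0, "z": 0.01, "rx": 0, "ry": 0, "rz": 0},
    {"x": 0, "y": 0, "z": 0.01, "rx": 0, "ry": 0, "rz": 0},
    {"x": 0, "y": 0, "z": 0.01, "rx": 0, "ry": 0, "rz": 0}
  ]
}}

```text
time: 13.45
tool_pos: [448.1, -291.4, 226.2]
ee_rot: [1.0, -0.003, 0.001, -0.002]
contact_force: [-0.5, 0.3, 0.1]
width: 35.1
```

```bash
python3 st.py; python3 - <<'E'
from h import *; from rig import grab_frame
w=grab_frame("scene");crop(w["color"],135,150,250,160,3,"s12.png")
E
```

```text
13.45 [ 448.116 -291.403  226.238] yaw -0.005893910018966045 z [ 0.002  0.003 -1.   ] F [-0.479  0.343  0.068] T [ 0.008  0.028 -0.003] 35.09021235827028 j7 -1.1290039494170048
```

View pics/s12.png

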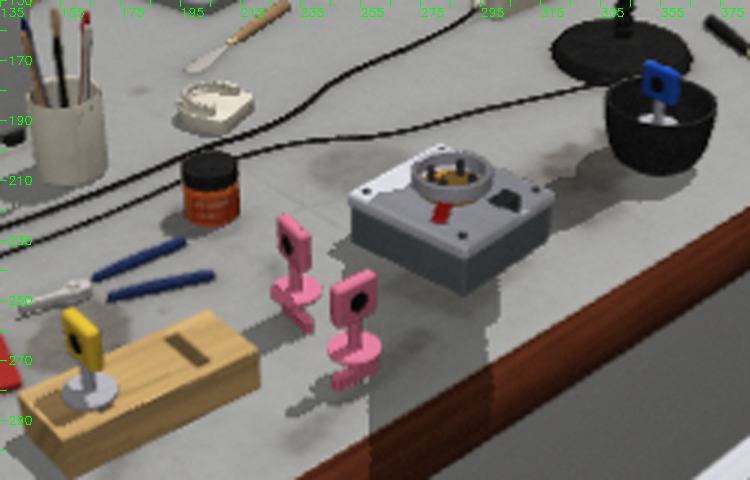

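Nothing has changed: the key is at rest in the bowl (355,178), the tongue is at (282,220), and the yellow key is in its pocket. Handing in.

```bash
python3 -c "
from rig import hand_in; print(hand_in())"
```

```text
the job is handed in; nothing more can be done
None
```

I took the blue key from the rack, lowered it into the lock and turned it about 1.45 rad clockwise. I then drew it out and stood it in the black bowl, and handed the job in at about 13.5 s of the 51 s allowed.

- **Tongue:** it swung about 58–60° from locked, clear of the keeper. One scene and one wrist picture agreed to about 2°, and the last picture shows it still there.
- **Bowl and blue key:** about 0.8 s after I raised the gripper clear, nothing had moved. The bowl was upright, with the key standing at rest in its middle rather than leaning on the rim.
- **Yellow key:** it is still in its own rack pocket, and I never touched it.
- **Forces:** wrist force readings stayed under about 2 N at every check.

Three things went less than smoothly:
- My first two move calls were refused because the rows lacked some values; the arm did not move.
- The first approach to the key stopped 9.6 mm short in y; I corrected it before gripping.
- The bowl position disagreed by 1–2 mm between views, well within the room available.

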